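Refill the cassette case

ROBOT

A 7-joint arm with a two-finger parallel gripper is mounted at the origin on a cart in front of the work surface, level with it; the furniture and walls round the work are solid. World frame = base frame: x ahead of the robot, y to its left, z up, the work surface at z = 0. Lengths are in m, angles in rad, forces in N, time in s.
With the tool pointing down it reaches from about 0.35 to 0.9 m from the base axis. Payload 19.9 kg.
Tool frame: the origin (TCP) lies on the centre line of the jaws, within the pads' length; the fingertips stand 14 mm ahead of it and the grasp point (between the pads) lies 5 mm behind it (r.tips_ahead is the distance from the TCP to the fingertips, in m); z points along the fingers, y is the line along which they close (so a half turn about z gives the same grasp; the last joint's range is limited). The gripper opens to 94 mm and grips with 3 to 60 N. Pads are 16 mm wide; open, the fingers measure 119 mm over their backs; the gripper's body (75 mm by 177 mm) begins 78 mm behind the grasp point.
Start: joints at [-0.042, 0.417, -0.01, 1.614, 0.005, 1.111, -0.053], TCP at [0.625, 0, 0.219] pointing down, gripper open.
Joint ranges: [-2.81, 2.81], [-0.39, 2.02], [-1.27, 1.25], [0.06, 2.57], [-1.19, 4.33], [0.19, 2], [-2.82, 2.82]. Speed limits (rad/s): [1.89, 1.89, 2.39, 2.39, 3.01, 3.01, 3.01].

INTERFACE

Orientations are given as [roll, pitch, yaw] about the fixed x, y, z axes, in that order (R = Rz(yaw) Ry(pitch) Rx(roll)).
In Python, from bench import r, camrig, readout, job gives the robot as it stands (r), with the cameras (camrig), the readings (readout) and the job (job).
- The arm moves only by the shell command python3 steer.py 'ROWS' [OPENING] [FORCE]. ROWS is a JSON list of rows, 1 to 12 of them, each an object with the fields sx, sy, sz (the shift in fractions of the full range, 1 being 0.6 m), wx, wy, wz (a rotation vector in shares of pi/2 rad (1.0 is pi/2 rad)); a field left out counts as zero; each row shifts and turns the commanded pose from where the row before left it, along the tool's axes as they then stand; what a row does not reach is not made up. A row lasts 1/8 s, in which the tool goes at most 0.0625 m and 0.188 rad, less where a joint would pass 70% of its speed; a pose out of reach is approached as far as the arm can. OPENING is the finger opening in m, set as the command begins (- or left out keeps the last). The fingers move at their own pace and stop on an object; FORCE is the grip in N (left out, the last holds). Time passes only in rows, so rows that do not move let the fingers close. It prints the time, the measured TCP pose, the force, the opening and the grip force at its end. Shift and turn numbers lie between -1 and 1, and a call with a number outside is refused. Input that does not fit is refused with a message, and nothing moves.
- readout.get_obs(): the state, without advancing time (a new reading comes with each control period).
- camrig.camera(name): name is "scene" or "side" or "wrist"; returns a dict with "frame" (384x512x3 uint8, blue, green, red), "intrinsics" (3x3 intrinsics, pixels), "eye" and "orientation" of the camera in the world. Camera axes: x right, y up, looking along -z (the intrinsics and any distortion apply to the point x, -y, -z); pixel columns grow to the right and rows downward; lengths in m; the calibration is good to about 2 mm. A picture is of the moment at which its call begins. There is no depth.
- job.finish_job(): hands the job in; it is judged then, once.
The state is a dict: "time_s": time; "joint_pos": joint angles; "dq": joint speeds; "effort": joint torques, N m; "tool_pos": TCP position; "tool_rot": TCP orientation; "force": force on the tool from outside, world axes, zero at the start; "wrist_torque": the same for the moment, N m; "grip_width": finger opening in m; "grasp_force": force on a finger pad.
Only numpy, scipy, OpenCV 4.12 (cv2) and the standard library are available. Lean on these libraries where they do the work, as an engineer would, in place of code of your own. Each camera call takes 0.05 s, during which the arm holds its last target. There are 200 camera calls.

TASK

Open the hinged lid of the cassette case all the way back until it meets its stop, and leave it there. Then push the yellow and the red cassette in the case apart to make room, put the green cassette upright on the case floor between them, and let go. The other cassettes must stay standing in the case, and the battery pack, the tape measure and the loose wood block beside it must be left alone.

Things in the scene. Friction and masses are not known exactly. Their poses are not given: they have to be found in the camera images.
- case: grey open case, fixed to the bench, 128 (its x) x 216 mm (y); origin at the centre of its underside, on the bench; z up, -x its front, towards the robot. Floor 6 mm thick, walls 6 mm, rim 40 mm above the bench. The cassettes' room spans x -58 to +30, y -102 to +102 mm; then a solid ledge, rim high. They stand square in a row along y at x = -14 mm and slide if pushed low
- lid (a joint): lid angle, rad: 0 closed, grows as the lid swings up and back to its stop at 1.85. Starts at 0 to 0.1. The stiff hinge (0.4 N m friction) holds the lid (0.35 kg) wherever it is left. A black shell 60 mm deep over the whole case, top 100 mm above the bench when closed, open underneath; fully open it leans back behind the case, clear of the row
- lid_hinge (a point): middle of the hinge line at the rear rim, at case x +64 mm, y 0, z 40 mm; the hinge line runs along the case's y. Turned as the case is
- lid_bar (a point): middle of the steel bar handle on the lid's front: round, 10 mm thick, 100 mm long along the case's y, 35 mm out from the lid's front face, free space behind and below it. Moves with the lid; when closed it is 163 mm in front of the hinge line and 30 mm above it, 70 mm above the bench
- green_cassette: green plastic cassette, standing upright on the bench to the left or right of the case; 80 x 42 x 56 mm block (its own x, y, z) with a square grip 22 x 22 mm, 26 mm tall, centred on its top (total height 82 mm), about 0.2 kg; origin at the centre of its underside, z up
- red_cassette: red plastic cassette in the case, at either end of the row; 80 x 42 x 56 mm block (its own x, y, z) with a square grip 22 x 22 mm, 26 mm tall, centred on its top (total height 82 mm), about 0.2 kg; origin at the centre of its underside, z up
- yellow_cassette: yellow plastic cassette, middle of the row in the case, with gaps of 30 to 36 mm to the red one and to the blue one, too narrow for the green; 80 x 42 x 56 mm block (its own x, y, z) with a square grip 22 x 22 mm, 26 mm tall, centred on its top (total height 82 mm), about 0.2 kg; origin at the centre of its underside, z up
- blue_cassette: blue plastic cassette in the case, at the other end from the red; 80 x 42 x 56 mm block (its own x, y, z) with a square grip 22 x 22 mm, 26 mm tall, centred on its top (total height 82 mm), about 0.2 kg; origin at the centre of its underside, z up
- battery_pack: grey and black tool battery, 121 x 75 x 65 mm, on the bench on the other side of the case from the green cassette; origin at the centre of its underside; leave alone
- tape_measure: yellow pocket tape measure, 38 x 83 x 64 mm, on the bench left of the case; origin at the centre of its underside; leave alone
- offcut_2: loose wood block, 48 x 110 x 36 mm, on the bench right of the case; origin at the centre of its underside; leave alone

How it is judged:
On the way, in this order (a step that is already met when the one before it is completed fails the run):
1. the lid is open against its stop, the green cassette still outside the case (value of joint lid above 1.79 rad and horizontal distance between green_cassette and case above 0.11 m), for 0.2 s.
2. the red and yellow cassettes have been pushed far enough apart (centres more than 85 mm apart), before the green one goes down between them (horizontal distance between red_cassette and yellow_cassette above 0.085 m and (z of green_cassette in the frame of case above 0.03 m or horizontal distance between green_cassette and case above 0.11 m)), for 0.2 s.
At the end, for the whole second after the job is handed in: The lid is open at its stop (over 1.79 rad); all four cassettes stand upright (within 0.1 rad) on the case floor, at rest, with the green one between the red and the yellow one (its centre within 81 mm of both) (value of joint lid above 1.79 rad and z of green_cassette in the frame of case between 0 and 0.012 m and angle between each of green_cassette, red_cassette, yellow_cassette, blue_cassette's own z axis and vertical below 0.1 rad and x of green_cassette in the frame of case between -0.025 and -0.003 m and y of green_cassette in the frame of case between -0.09 and 0.09 m and z of red_cassette in the frame of case between 0 and 0.012 m and x of red_cassette in the frame of case between -0.025 and -0.003 m and y of red_cassette in the frame of case between -0.09 and 0.09 m and z of yellow_cassette in the frame of case between 0 and 0.012 m and x of yellow_cassette in the frame of case between -0.025 and -0.003 m and y of yellow_cassette in the frame of case between -0.09 and 0.09 m and z of blue_cassette in the frame of case between 0 and 0.012 m and x of blue_cassette in the frame of case between -0.025 and -0.003 m and y of blue_cassette in the frame of case between -0.09 and 0.09 m and horizontal distance between green_cassette and red_cassette below 0.081 m and horizontal distance between green_cassette and yellow_cassette below 0.081 m and linear speed of green_cassette below 0.02 m/s); the robot touches nothing.
It fails at once if the battery pack, tape measure or wood block is moved more than 30 mm (distance of any of battery_pack, tape_measure, offcut_2 from where it was at the start of the episode above 0.03 m).
It fails at once if a cassette standing in the case is tipped over (angle between any of red_cassette, yellow_cassette, blue_cassette's own z axis and vertical above 0.6 rad).
It also fails if it takes over 70 s, if anything falls off the work surface, if the arm or the gripper's body presses on something with over 40 N, if the wrist force passes 120 N, or if a joint passes its speed limit or range.

## Working session

There is one attempt and no reset: what is moved stays moved. The work goes in short steps, Python scripts to look and compute and a shell command to move; the robot and the scene stay as the last step left them, time stands still between calls to the robot, and variables do not carry over. Pictures are saved under pics/ and viewed, at most 14 in all, crops included, and the job is handed in when it is done.

```bash
ls; mkdir -p pics
python3 - <<'E'
from bench import r, camrig, readout, job
import cv2,numpy as np
for n in ["scene","side"]:
    c=camrig.camera(n); cv2.imwrite(f"pics/{n}0.png",cv2.resize(c["frame"],(800,600),interpolation=cv2.INTER_CUBIC))
    print(n,c["intrinsics"],c["eye"],c["orientation"],[k for k in c])
o=readout.get_obs();print(o["tool_pos"],o["tool_rot"],o["grip_width"],o["time_s"])
E
```

```text
bench.py
pics
steer.py
scene [[421.43157879   0.         249.40512089]
 [  0.         421.43157879 181.70362385]
 [  0.           0.           1.        ]] [-0.32313664 -0.64617111  0.65363678] [ 1.06619594  0.01056154 -0.95691494] ['frame', 'intrinsics', 'eye', 'orientation']
side [[496.76706424   0.         248.40331784]
 [  0.         496.76706424 190.06886   ]
 [  0.           0.           1.        ]] [ 0.05101921 -0.87788438  0.90317887] [ 0.88544527  0.01096965 -0.55562832] ['frame', 'intrinsics', 'eye', 'orientation']
[ 6.24684283e-01 -1.69252674e-05  2.18886779e-01] [-3.14048487e+00  8.12763031e-05  1.57074245e+00] 0.09405647118397659 0.1
```

View pics/scene0.png

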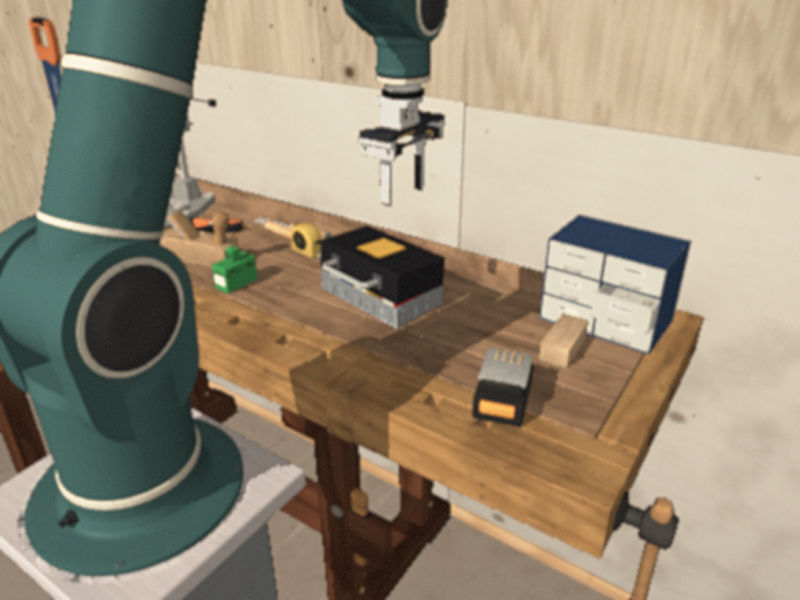

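View pics/side0.png

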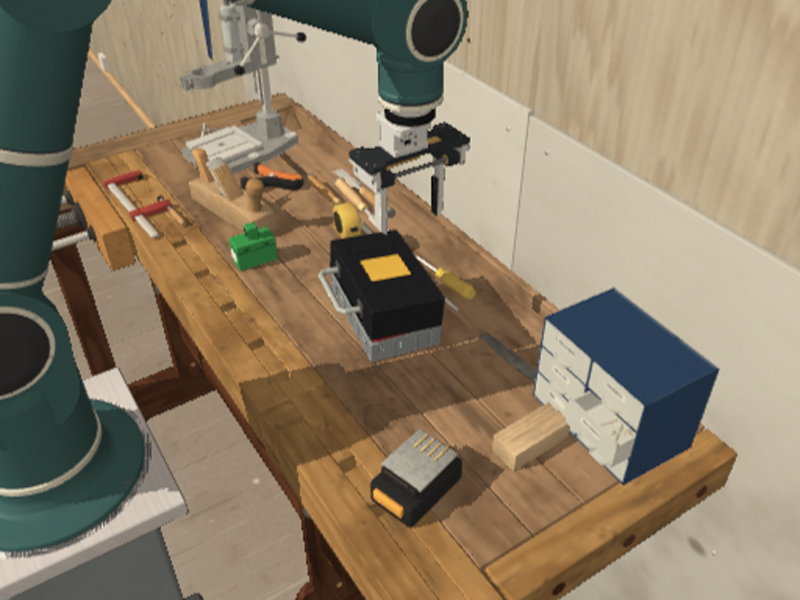

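The case, with its lid closed, is centred near side px (385,300) of 800x600. Green stands left of it at about (255,245), the battery and block are on the right, and the tape measure is behind left. I'll enlarge the case and green and check the wrist view.

```bash
cat > h.py <<'E'
import numpy as np,cv2
from scipy.spatial.transform import Rotation as R
from bench import r, camrig, readout, job
def cam(n):
    c=camrig.camera(n); c["Rm"]=R.from_euler("xyz",c["orientation"]).as_matrix(); return c
def ray(c,u,v):
    K=c["intrinsics"]; d=np.array([(u-K[0,2])/K[0,0],-(v-K[1,2])/K[1,1],-1]); return c["Rm"]@d
def at_z(c,u,v,z):
    d=ray(c,u,v); e=np.array(c["eye"]); return e+d*(z-e[2])/d[2]
def proj(c,P):
    p=c["Rm"].T@(np.atleast_2d(P)-c["eye"]).T; K=c["intrinsics"]
    return np.c_[K[0,2]+K[0,0]*p[0]/-p[2],K[1,2]+K[1,1]*(-p[1])/-p[2]]
def tri(obs):  # [(c,u,v)...]
    A=np.zeros((3,3));b=np.zeros(3)
    for c,u,v in obs:
        d=ray(c,u,v);d/=np.linalg.norm(d);M=np.eye(3)-np.outer(d,d);A+=M;b+=M@c["eye"]
    return np.linalg.solve(A,b)
def crop(c,x0,y0,w,h,s,f):
    cv2.imwrite(f,cv2.resize(c["frame"][y0:y0+h,x0:x0+w],None,fx=s,fy=s,interpolation=cv2.INTER_CUBIC))
E
python3 - <<'E'
from h import *
a=cam("side");crop(a,140,130,160,105,5,"pics/s1.png")
w=cam("wrist");crop(w,0,0,512,384,1.5,"pics/w1.png");print(w["eye"],w["orientation"],w["intrinsics"])
E
```

```text
[0.62641975 0.08516741 0.38439412] [-0.29487561  0.00128809 -0.00038366] [[298.69917113   0.         251.67275754]
 [  0.         298.69917113 190.82152422]
 [  0.           0.           1.        ]]
```

View pics/s1.png

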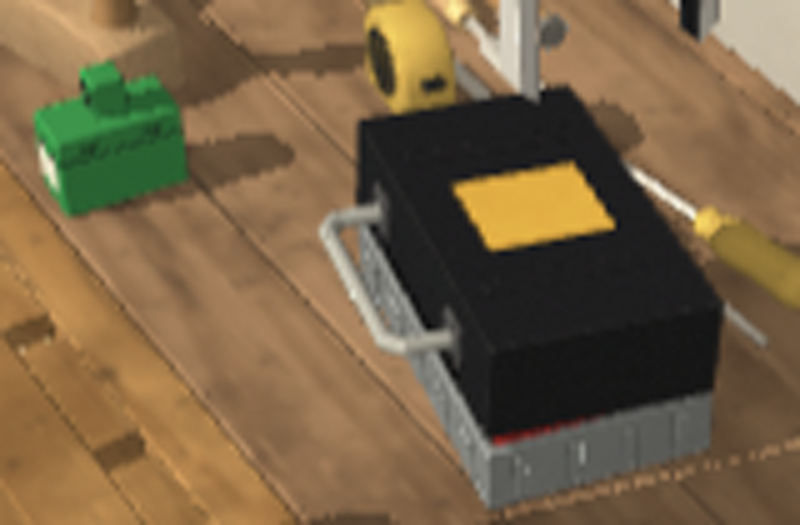

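View pics/w1.png

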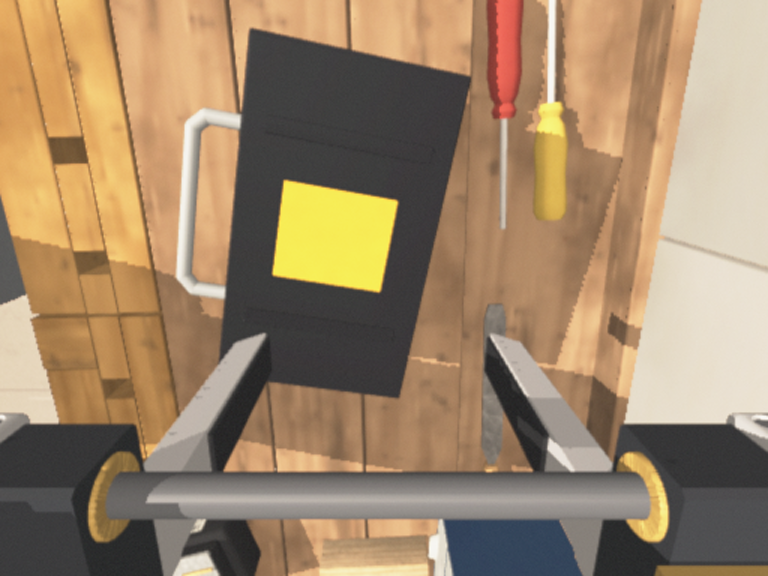

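Wrist px/1.5: lid corners are (250,30), (469,77), (400,397) and the bar is at about x 190, y 115 to 285. In the side crop, red shows at the right end under a slightly raised lid. Next I'll fit the case, lid and green poses.

```bash
cat >> h.py <<'E'
def fit(res,x0):
    from scipy.optimize import least_squares
    return least_squares(res,x0,loss="soft_l1")
E
python3 - <<'E'
from h import *
s=cam("side");w=cam("wrist")
def lid(p,P):  # P rel hinge when closed
    q=p[3]; P=np.array(P,float); c,sn=np.cos(q),np.sin(q)
    x=P[:,0]*c+P[:,2]*sn; z=-P[:,0]*sn+P[:,2]*c
    return case(p,np.c_[x+.064,P[:,1],z+.04])
def case(p,P):
    P=np.array(P,float); return P@R.from_euler("z",p[2]).as_matrix().T+[p[0],p[1],0]
S=lambda a:np.array(a)/5+[140,130]
W=lambda a:np.array(a)/1.5
LP=[(-.128,.108,.06),(0,.108,.06),(0,-.108,.06),(-.128,-.108,.06),(-.163,.045,.03),(-.163,-.045,.03)]
sl=S([(360,122),(570,88),(722,300),(490,350),(328,230),(388,345)])
CP=[(-.064,-.108,0),(.064,-.108,0)]; sc=S([(490,508),(710,450)])
WP=[LP[i] for i in (0,1,2,4,5)]; wl=W([(250,30),(469,77),(400,397),(196,118),(188,282)])
f=lambda p:np.r_[(proj(s,lid(p,LP))-sl).ravel(),(proj(s,case(p,CP))-sc).ravel(),(proj(w,lid(p,WP))-wl).ravel()]
m=fit(f,[.6,.1,0,.05]);print(m.x,np.round(f(m.x).reshape(-1,2),1).tolist())
p=m.x;print("bar",lid(p,[(-.163,0,.03)]),"hinge",case(p,[(.064,0,.04)]))
GP=[(-.04,-.021,0),(.04,-.021,0),(-.04,-.021,.056),(.04,-.021,.056),(-.04,.021,.056)]
sg=S([(72,214),(187,178),(60,164),(185,122),(37,116)])
g=lambda p:(proj(s,case(p,GP))-sg).ravel()
for y0 in (0,.3,-.3):
    m=fit(g,[.55,.35,y0]);print("green",m.x,m.cost)
print(np.round(g(m.x),1))
E
```

```text
[ 0.59571441  0.03165776 -0.18106768  0.04431711] [[-1.1, -0.9], [-0.6, -2.2], [0.5, -0.6], [0.0, -0.0], [0.4, 1.4], [-1.0, -1.8], [0.0, -0.5], [0.7, -1.5], [-0.7, 0.0], [1.5, -0.1], [-0.4, 1.8], [-0.1, 12.6], [-0.1, -9.0]]
bar [[0.49979764 0.04921751 0.07719187]] hinge [[0.65866813 0.02013265 0.04      ]]
green [ 0.46538281  0.29607701 -0.02589735] 7.082475851227592
green [ 0.46538281  0.296077   -0.02589763] 7.082475851158566
green [ 0.46538283  0.29607685 -0.02590192] 7.082475851599739
[-0.   2.7  1.5  1.6 -0.1 -2.6  0.  -2.3 -0.8 -0. ]
```

The rows are not in the units I measure in: shifts go in shares of 0.6 m and turns go in shares of pi/2 rad. I convert before sending: 0.05 m / 0.6 = 0.0833, -0.044 m / 0.6 = -0.0733, 0.181 rad / 1.5708 = 0.1152.

```bash
python3 steer.py '[{"wz":0.1152}, {"sx":0.0143, "sy":-0.0733}, {"sx":0.0143, "sy":-0.0733}, {"sx":0.0145, "sy":-0.0728}, {"sz":0.0833}, {"sz":0.0833}, {}]' 0.03 20
python3 - <<'E'
from h import *
w=cam("wrist");print(readout.get_obs()["tool_pos"],proj(w,[[.4998,.0492,.077]]),proj(w,readout.get_obs()["tool_pos"]))
crop(w,60,100,320,240,2.5,"pics/w2.png")
E
```

```text
time_s: 1.18
tool_pos: [0.4982, 0.0489, 0.1173]
tool_rot: [-3.136, 0.002, 1.39]
force: [0.5, 0.6, 0.3]
grip_width: 0.0306
grasp_force: 0.0
[0.49969038 0.04913292 0.11942955] [[252.12179447 219.64906119]] [[251.6867903  246.72025794]]
```

View pics/w2.png

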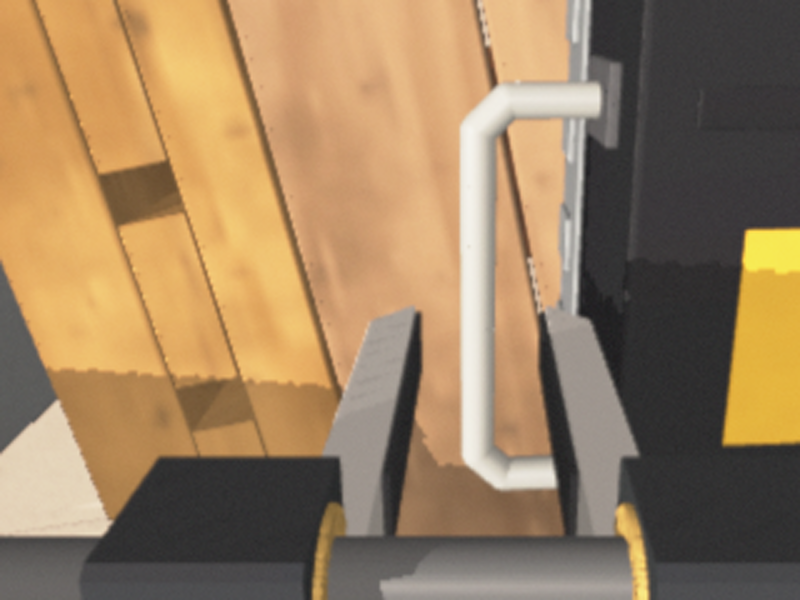

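The bar runs vertically at crop x about 479, centred between the fingers (415–545). I'll descend and grip.

Scaled: 0.024 m / 0.6 = 0.04, 0.023 m / 0.6 = 0.0383.

```bash
python3 steer.py '[{"sz":0.04}, {"sz":0.0383}]'; python3 steer.py '[{}, {}, {}, {}]' 0.0 25
python3 - <<'E'
# arc, tool axes dy=case x, dz=-z
import numpy as np
r=np.hypot(.163,.03);a0=np.arctan2(.03,.163)+.044
a=a0+np.linspace(0,1.84,13);y=-r*np.cos(a);z=r*np.sin(a)
print(np.round(np.c_[np.diff(y),-np.diff(z)],4).tolist())
E
```

```text
time_s: 1.48
tool_pos: [0.5018, 0.0494, 0.0744]
tool_rot: [3.138, -0.001, 1.39]
force: [-0.1, 0.3, 0.1]
grip_width: 0.0302
grasp_force: 0.0
time_s: 1.98
tool_pos: [0.4976, 0.0499, 0.0732]
tool_rot: [-3.137, 0.001, 1.391]
force: [-18.2, 3.7, 6.2]
grip_width: 0.0091
grasp_force: 25.0
[[0.0076, -0.0242], [0.0112, -0.0228], [0.0145, -0.0208], [0.0175, -0.0184], [0.0201, -0.0155], [0.0223, -0.0122], [0.0239, -0.0087], [0.0249, -0.0049], [0.0254, -0.0011], [0.0252, 0.0028], [0.0245, 0.0067], [0.0232, 0.0103]]
```

Scaled: -0.0242 m / 0.6 = -0.0403, -0.0228 m / 0.6 = -0.038.

```bash
python3 steer.py '[{"sy":-0.005}, {"sy":0.0127, "sz":-0.0403}, {"sy":0.0187, "sz":-0.038}, {"sy":0.0242, "sz":-0.0347}, {}]'
python3 - <<'E'
from h import *
o=readout.get_obs();print(o["force"],o["wrist_torque"])
E
```

```text
time_s: 2.6
tool_pos: [0.5318, 0.0435, 0.143]
tool_rot: [3.137, -0.001, 1.389]
force: [-0.4, 0.1, 2.8]
grip_width: 0.009
grasp_force: 25.0
[-0.37575207  0.10648516  2.81634776] [-0.07006591 -0.0882059  -0.07740173]
```

Scaled: 0.0239 m / 0.6 = 0.0398, 0.0223 m / 0.6 = 0.0372.

```bash
python3 steer.py '[{"sy":0.0292, "sz":-0.0307}, {"sy":0.0335, "sz":-0.0258}, {"sy":0.0372, "sz":-0.0203}, {"sy":0.0398, "sz":-0.0145}, {}]'; python3 steer.py '[{"sy":0.0415, "sz":-0.0082}, {"sy":0.0423, "sz":-0.0018}, {"sy":0.042, "sz":0.0047}, {"sy":0.0408, "sz":0.0112}, {}]'
```

```text
time_s: 3.22
tool_pos: [0.6135, 0.0282, 0.1964]
tool_rot: [3.139, -0.0, 1.389]
force: [-1.8, -3.2, 12.9]
grip_width: 0.009
grasp_force: 25.0
time_s: 3.85
tool_pos: [0.7115, 0.01, 0.191]
tool_rot: [3.14, 0.001, 1.389]
force: [4.2, -3.7, -1.4]
grip_width: 0.0092
grasp_force: 25.0
```

Scaled: 0.0115 m / 0.6 = 0.0192, 0.005 m / 0.6 = 0.0083.

```bash
python3 steer.py '[{"sy":0.0192, "sz":0.0067}, {"sy":0.0192, "sz":0.0083}, {"sy":0.0067, "sz":0.0033}, {}, {}]'
```

```text
time_s: 4.47
tool_pos: [0.7315, 0.0076, 0.1805]
tool_rot: [-3.129, 0.001, 1.391]
force: [-49.3, 4.3, 27.8]
grip_width: 0.0149
grasp_force: 25.0
```

Against the stop, with 49 N reaction. I'll release, rise, and look.

Scaled: -0.004 m / 0.6 = -0.0067.

```bash
python3 steer.py '[{"sy":-0.0067}, {}, {}]' 0.034; python3 steer.py '[{"sz":-0.0667}, {"sz":-0.0833}, {"sy":-0.05, "sz":-0.0667}, {"sy":-0.0833}, {"sy":-0.0833}, {}]'
python3 - <<'E'
from h import *
s=cam("side");crop(s,140,100,160,120,5,"pics/s3.png")
w=cam("wrist");crop(w,0,0,512,384,1.5,"pics/w3.png")
import pickle;pickle.dump((s,w),open("v3.pkl","wb"))
E
```

```text
time_s: 4.85
tool_pos: [0.7333, 0.0066, 0.1806]
tool_rot: [3.141, -0.0, 1.39]
force: [-0.4, 0.8, -0.3]
grip_width: 0.0337
grasp_force: 0.0
time_s: 5.6
tool_pos: [0.6033, 0.0306, 0.3114]
tool_rot: [3.141, -0.0, 1.391]
force: [0.3, 0.1, 0.6]
grip_width: 0.0341
grasp_force: 0.0
```

View pics/s3.png

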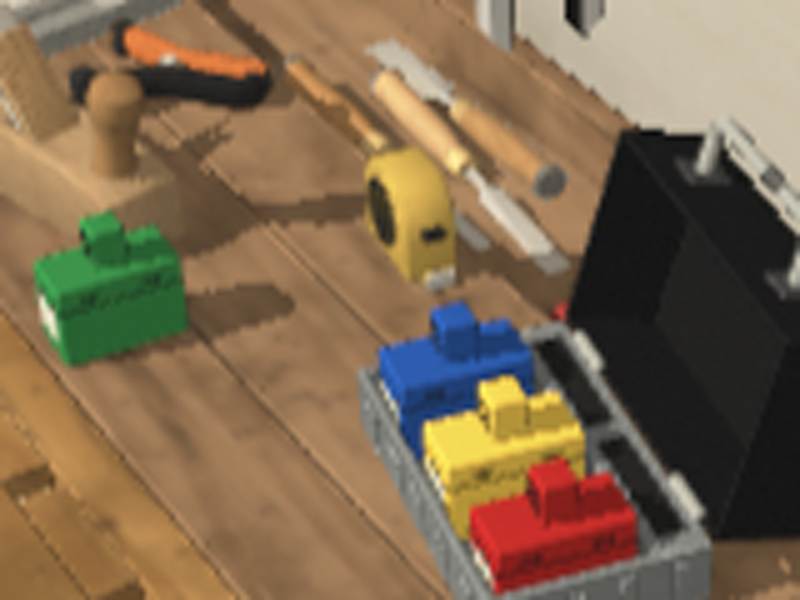

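View pics/w3.png

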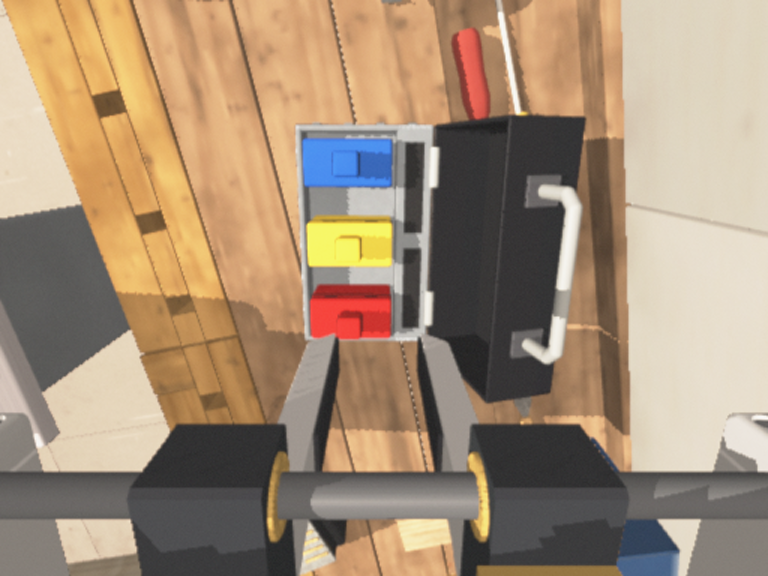

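The lid is fully back. Red, yellow and blue stand in the case, with grips at wrist px (349,326), (347,248) and (345,162). Now I'll compute their poses in the case frame.

```bash
cat > m.py <<'E'
from h import *
import pickle
s,w=pickle.load(open("v3.pkl","rb"))
def case(p,P):
    P=np.array(P,float); return P@R.from_euler("z",p[2]).as_matrix().T+[p[0],p[1],0]
def inv(p,P): return (np.array(P)-[p[0],p[1],0])@R.from_euler("z",p[2]).as_matrix()
S=lambda a:np.array(a)/5+[140,100]
W=lambda a:np.array(a)/1.5
E
python3 - <<'E'
from m import *
CP=[(-.064,.108,.04),(.064,.108,.04),(-.064,-.108,.04)];wc=W([(297,125),(434,124),(307,341)])
SP=[(-.064,.108,.04),(.064,-.108,.04),(.064,-.108,0)];sc=S([(360,370),(710,545),(710,600)])
f=lambda p:np.r_[(proj(w,case(p,CP))-wc).ravel(),(proj(s,case(p,SP[:2]))-sc[:2]).ravel()]
m=fit(f,[.596,.032,-.18]);p=m.x;print(p,np.round(f(p),1))
for n,a,b in [("blue",(345,162),(458,314)),("yellow",(348,249),(503,388)),("red",(349,326),(556,473))]:
    P=tri([(w,*W(a)),(s,*S(b))]);print(n,"tri",np.round(inv(p,P),4),"w@.088",np.round(inv(p,at_z(w,*W(a),.088)),4),"s",np.round(inv(p,at_z(s,*S(b),.088)),4))
# body top front edges/rear edge, z=.062 in wrist
for n,q in [("blue",[(302,140),(392,140),(392,187),(304,187)]),("yellow",[(307,219),(391,219),(391,267),(309,267)]),("red",[(311,291),(391,291),(391,339),(314,339)])]:
    print(n,np.round([inv(p,at_z(w,*W(x),.062))[:2] for x in q],3).tolist())
# cassette-colour blobs
import cv2
for n,c in (("w",w),("s",s)):
    hsv=cv2.cvtColor(c["frame"],cv2.COLOR_BGR2HSV)
    for k,lo,hi in [("g",(45,90,40),(75,255,255))]:
        mk=cv2.inRange(hsv,lo,hi);print(n,k,cv2.boundingRect(mk))
E
```

```text
[ 0.5956366   0.03172661 -0.18116726] [-0.8 -0.2  0.8  0.5 -0.3  0.3 -0.7 -1.5  1.2 -1.7]
blue tri [-0.0145  0.0753  0.0829] w@.088 [-0.0162  0.0762  0.088 ] s [-0.0148  0.0677  0.088 ]
yellow tri [-0.0145  0.0008  0.0838] w@.088 [-0.0151  0.002   0.088 ] s [-0.0155 -0.0046  0.088 ]
red tri [-0.0144 -0.0741  0.0819] w@.088 [-0.0155 -0.0712  0.088 ] s [-0.0155 -0.0813  0.088 ]
blue [[-0.055, 0.094], [0.024, 0.094], [0.024, 0.054], [-0.056, 0.054]]
yellow [[-0.054, 0.025], [0.024, 0.025], [0.024, -0.021], [-0.054, -0.021]]
red [[-0.053, -0.045], [0.024, -0.045], [0.025, -0.096], [-0.053, -0.096]]
w g (0, 0, 0, 0)
s g (147, 142, 31, 31)
```

Scaled: 0.055 m / 0.6 = 0.0917, -0.0368 m / 0.6 = -0.0613.

```bash
python3 steer.py '[{"sx":-0.0613, "sy":-0.0463, "sz":0.05}, {"sz":0.0917}, {"sz":0.0917}, {"sz":0.0917}, {}, {}]' 0.04
python3 - <<'E'
from m import *
p=[.5956,.0317,-.1811];print(inv(p,readout.get_obs()["tool_pos"]))
w=cam("wrist");crop(w,120,100,240,180,3.3,"pics/w4.png")
E
```

```text
time_s: 6.45
tool_pos: [0.573, -0.0014, 0.1172]
tool_rot: [3.14, -0.0, 1.39]
force: [-0.8, 0.6, 0.0]
grip_width: 0.04
grasp_force: 0.0
[-0.0162946  -0.03666294  0.11722376]
```

View pics/w4.png

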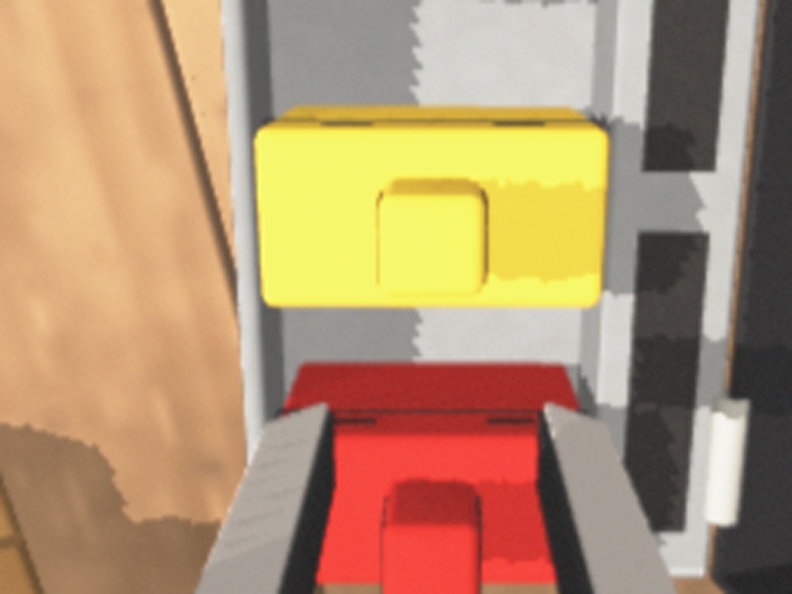

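Run:
```python
from m import *
p=[.5956,.0317,-.1811]
w=cam("wrist")
for u,v,z in [(430,305,.062),(430,432,.062),(430,363,.006),(430,125,.062),(325,405,.103),(550,405,.103),(257,200,.062),(606,200,.062)]:
    print(z,inv(p,at_z(w,120+u/3.3,100+v/3.3,z)).round(4))
```

```text
0.062 [-0.0156 -0.0196  0.062 ]
0.062 [-0.0157 -0.0521  0.062 ]
0.006 [-0.0158 -0.0551  0.006 ]
0.062 [-0.0155  0.0223  0.062 ]
0.103 [-0.0363 -0.0276  0.103 ]
0.103 [ 0.0081 -0.0276  0.103 ]
0.062 [-0.0549  0.0054  0.062 ]
0.062 [0.0245 0.0054 0.062 ]
```

The gap runs from y -52 to -20 mm, and the fingers (±8 mm) are centred in it. I'll descend between the cassettes.

Scaled: 0.03 m / 0.6 = 0.05, -0.003 m / 0.6 = -0.005.

```bash
python3 steer.py '[{"sy":-0.005, "sz":0.05}, {"sz":0.05}, {"sz":0.0417}, {}]'; python3 steer.py '[{"sx":0.0167}, {"sx":0.0167}, {"sx":0.0133}, {"sx":0.01}, {}]'
```

```text
time_s: 7.05
tool_pos: [0.5687, -0.0008, 0.0308]
tool_rot: [-3.141, 0.0, 1.39]
force: [-0.7, 0.2, -0.3]
grip_width: 0.0396
grasp_force: 0.0
time_s: 7.68
tool_pos: [0.5747, 0.0334, 0.0306]
tool_rot: [-3.142, -0.0, 1.391]
force: [0.1, 0.3, 0.6]
grip_width: 0.0402
grasp_force: 0.0
```

Scaled: -0.016 m / 0.6 = -0.0267, -0.01 m / 0.6 = -0.0167.

```bash
python3 steer.py '[{"sx":-0.0267}, {"sx":-0.0267}, {"sx":-0.0167}, {"sx":-0.01}, {}]'; python3 steer.py '[{"sx":0.01}, {"sx":0.0133, "sz":-0.0667}, {"sz":-0.1}, {"sz":-0.1}, {"sx":0.05, "sy":-0.0333}, {}]'
python3 - <<'E'
from m import *
p=[.5956,.0317,-.1811]
print(inv(p,readout.get_obs()["tool_pos"]))
w=cam("wrist");crop(w,0,0,512,384,1.5,"pics/w5.png")
import pickle;pickle.dump(w,open("w5.pkl","wb"))
E
```

```text
time_s: 8.3
tool_pos: [0.5662, -0.0134, 0.0307]
tool_rot: [3.141, -0.002, 1.39]
force: [0.8, 6.9, 0.4]
grip_width: 0.0402
grasp_force: 3.6
time_s: 9.05
tool_pos: [0.5537, 0.0347, 0.1912]
tool_rot: [3.141, -0.001, 1.393]
force: [0.3, -0.2, -0.9]
grip_width: 0.04
grasp_force: 0.0
[-0.04172949 -0.00462616  0.19118218]
```

View pics/w5.png

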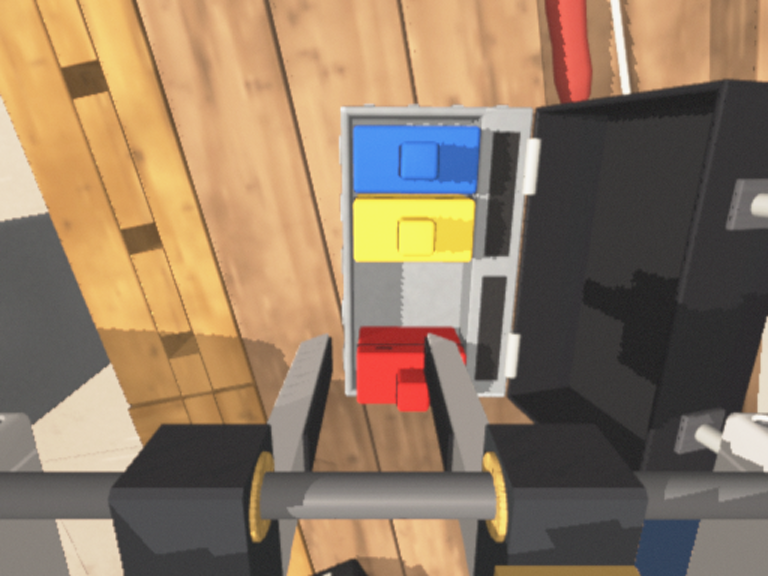

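Yellow is beside blue and red is near the wall, so there's a wide gap between yellow (near edge v about 262) and red (far edge v about 347). Next I'll move towards the green one.

Scaled: 0.0464 m / 0.6 = 0.0773, -0.031 m / 0.6 = -0.0517.

```bash
python3 steer.py '[{"sx":0.0773, "sy":-0.0517, "sz":-0.025}, {"sx":0.0773, "sy":-0.0517, "sz":-0.025}, {"sx":0.0773, "sy":-0.0517, "sz":-0.025}, {"sx":0.0773, "sy":-0.0517, "sz":-0.025}, {}, {}]' 0.05
python3 - <<'E'
from m import *
p=[.5956,.0317,-.1811];w=pickle.load(open("w5.pkl","rb"))
for n,u,v,z in [("y near",414,262,.062),("y far",414,199,.062),("r far",400,347,.062),("ygrip",417,238,.088),("bgrip",419,161,.088),("rgrip",413,392,.088)]:
    print(n,inv(p,at_z(w,u/1.5,v/1.5,z)).round(4))
w=cam("wrist");pickle.dump(w,open("w6.pkl","wb"))
g=cv2.inRange(cv2.cvtColor(w["frame"],cv2.COLOR_BGR2HSV),(45,90,40),(75,255,255))
x,y,a,b=cv2.boundingRect(g);print(x,y,a,b);crop(w,max(x-15,0),max(y-15,0),a+30,b+30,5,"pics/w6.png")
E
```

```text
time_s: 9.85
tool_pos: [0.4661, 0.2362, 0.25]
tool_rot: [-3.141, 0.001, 1.389]
force: [-0.4, 0.7, 0.1]
grip_width: 0.0501
grasp_force: 0.0
y near [-0.0156  0.0087  0.062 ]
y far [-0.0168  0.0507  0.062 ]
r far [-0.024 -0.054  0.062]
ygrip [-0.0164  0.03    0.088 ]
bgrip [-0.0166  0.075   0.088 ]
rgrip [-0.0161 -0.0752  0.088 ]
205 89 72 45
```

View pics/w6.png

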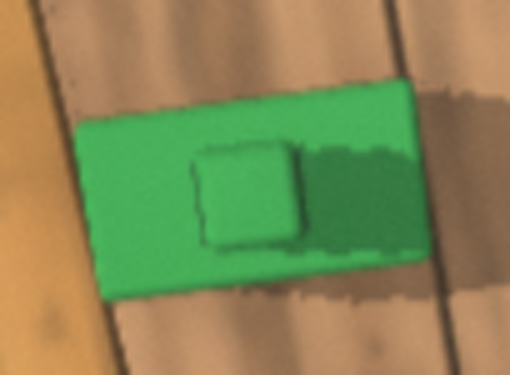

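Run:
```python
from m import *
p=[.5956,.0317,-.1811];w=pickle.load(open("w6.pkl","rb"))
C=np.array([at_z(w,190+u/5,74+v/5,.056) for u,v in [(76,124),(410,80),(432,260),(104,300)]])
c=C.mean(0);d=C[1]+C[2]-C[0]-C[3];yaw=np.arctan2(d[1],d[0])
g=at_z(w,190+247/5,74+195/5,.082)
print(c,g,"yaw",yaw,np.linalg.norm(C[1]-C[0]),np.linalg.norm(C[2]-C[1]))
o=readout.get_obs();Rt=R.from_euler("xyz",o["tool_rot"])
print("turn tool z",-(yaw-(o["tool_rot"][2]-np.pi/2)))
R2=R.from_euler("xyz",[np.pi,0,yaw+np.pi/2])
t=(g+c)/2;t[2]=.067;print(t,R2.inv().apply(t-o["tool_pos"]))
```

```text
[0.46810612 0.30849876 0.056     ] [0.46738761 0.30915873 0.082     ] yaw -0.060350725122310704 0.07721226379627738 0.040694832839432316
turn tool z -0.12253751771273974
[0.46774687 0.30882874 0.067     ] [ 0.07298227 -0.00293286  0.18291961]
```

Scaled: 0.05 m / 0.6 = 0.0833, 0.04 m / 0.6 = 0.0667, -0.1225 rad / 1.5708 = -0.078.

```bash
python3 steer.py '[{"wz":-0.078}, {"sx":0.0608, "sy":-0.0025, "sz":0.0333}, {"sx":0.0608, "sy":-0.0025, "sz":0.0333}, {"sz":0.0833}, {"sz":0.0667}, {"sz":0.0433}, {"sz":0.0333}, {}]' 0.05; python3 steer.py '[{}, {}, {}, {}]' 0.0 30
```

```text
time_s: 10.9
tool_pos: [0.4669, 0.3084, 0.0729]
tool_rot: [-3.139, 0.002, 1.51]
force: [-0.1, 0.4, 0.6]
grip_width: 0.0498
grasp_force: 0.0
time_s: 11.4
tool_pos: [0.4672, 0.3104, 0.0751]
tool_rot: [3.141, -0.0, 1.512]
force: [-0.8, -0.7, 7.0]
grip_width: 0.0216
grasp_force: 30.0
```

Scaled: -0.05 m / 0.6 = -0.0833, -0.04 m / 0.6 = -0.0667, 0.1225 rad / 1.5708 = 0.078.

```bash
python3 steer.py '[{"sz":-0.05}, {"sz":-0.0833}, {"sz":-0.0667}, {"wz":0.078}, {}]'
python3 - <<'E'
from m import *
p=[.5956,.0317,-.1811]
o=readout.get_obs();print(o["force"],o["wrist_torque"],o["tool_rot"])
t=case(p,[[-.014,-.025,0]])[0];R2=R.from_euler("xyz",[np.pi,0,p[2]+np.pi/2])
print(t,R2.inv().apply(t-o["tool_pos"]))
E
```

```text
time_s: 12.02
tool_pos: [0.4668, 0.3102, 0.1946]
tool_rot: [3.141, 0.0, 1.39]
force: [-0.5, -0.1, -1.4]
grip_width: 0.0218
grasp_force: 30.0
[-0.48692988 -0.10762845 -1.41062728] [-0.03278146  0.01059788  0.0053708 ] [3.14143973e+00 8.37469648e-05 1.39032217e+00]
[0.57732616 0.00963041 0.        ] [-0.27576552  0.1628473   0.19464583]
```

Scaled: -0.046 m / 0.6 = -0.0767, 0.0271 m / 0.6 = 0.0452.

```bash
python3 steer.py '[{"sx":-0.0767, "sy":0.0452}, {"sx":-0.0767, "sy":0.0452}, {"sx":-0.0767, "sy":0.0452}, {"sx":-0.0767, "sy":0.0453}, {"sx":-0.0767, "sy":0.0453}, {"sx":-0.0767, "sy":0.0453}, {}, {}]'
python3 - <<'E'
from m import *
p=[.5956,.0317,-.1811]
o=readout.get_obs();print(inv(p,o["tool_pos"]),o["tool_rot"])
w=cam("wrist");crop(w,100,60,320,240,2.5,"pics/w7.png");pickle.dump(w,open("w7.pkl","wb"))
E
```

```text
time_s: 13.02
tool_pos: [0.5771, 0.01, 0.1938]
tool_rot: [-3.14, 0.0, 1.392]
force: [-0.4, 0.6, -2.1]
grip_width: 0.022
grasp_force: 30.0
[-0.01432062 -0.0246962   0.19383157] [-3.14014570e+00  1.16854370e-05  1.39197928e+00]
```

View pics/w7.png

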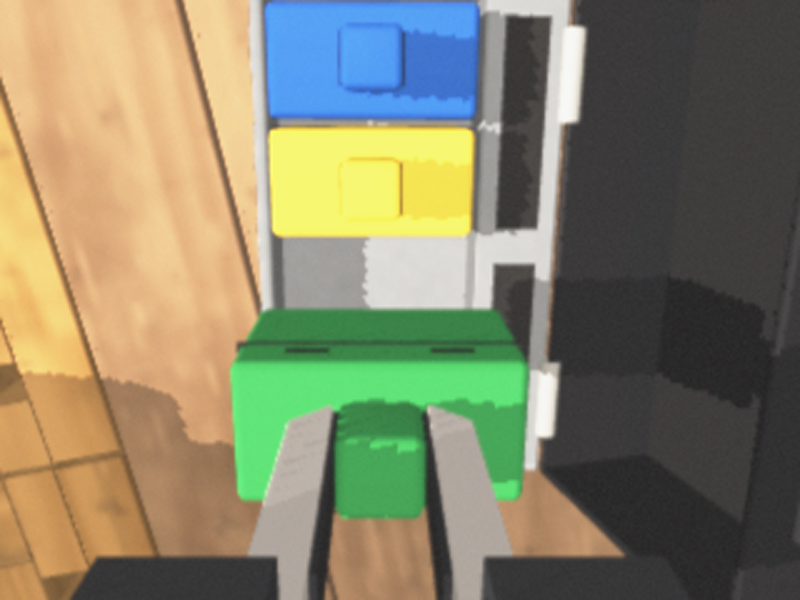

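Green is square in the grip and over the gap, with yellow's near edge at v about 235 and clear of it. Lowering now.

Scaled: 0.04 m / 0.6 = 0.0667, 0.02 m / 0.6 = 0.0333.

```bash
python3 steer.py '[{"sz":0.0667}, {"sz":0.0667}, {"sz":0.0333}, {"sz":0.0133}, {}, {}]'; python3 steer.py '[{"sz":0.005}, {"sz":0.0033}, {}, {}]'
```

```text
time_s: 13.82
tool_pos: [0.578, 0.0098, 0.0875]
tool_rot: [3.14, -0.0, 1.39]
force: [-0.3, -0.1, -1.9]
grip_width: 0.022
grasp_force: 30.0
time_s: 14.32
tool_pos: [0.5776, 0.0094, 0.0816]
tool_rot: [3.142, 0.0, 1.39]
force: [-0.9, 0.2, -2.2]
grip_width: 0.022
grasp_force: 30.0
```

Scaled: 0.0015 m / 0.6 = 0.0025, 0.001 m / 0.6 = 0.0017.

```bash
python3 steer.py '[{"sz":0.0025}, {"sz":0.0017}, {}, {}]'
```

```text
time_s: 14.82
tool_pos: [0.5777, 0.0096, 0.0809]
tool_rot: [3.141, -0.0, 1.39]
force: [-13.1, 0.3, 33.3]
grip_width: 0.0218
grasp_force: 30.0
```

Scaled: -0.0015 m / 0.6 = -0.0025.

```bash
python3 steer.py '[{"sz":-0.0025}, {}]'; python3 steer.py '[{}, {}, {}, {}]' 0.04; python3 steer.py '[{"sz":-0.0667}, {"sz":-0.1}, {"sy":-0.05, "sz":-0.0833}, {"sx":-0.0333, "sy":-0.1}, {"sx":-0.0333, "sy":-0.0833}, {}, {}]'
python3 - <<'E'
from h import *
s=cam("side");crop(s,190,130,120,90,6.5,"pics/s8.png")
E
```

```text
time_s: 15.08
tool_pos: [0.5778, 0.0095, 0.0809]
tool_rot: [3.141, -0.0, 1.39]
force: [-1.9, 0.4, 9.0]
grip_width: 0.0218
grasp_force: 30.0
time_s: 15.58
tool_pos: [0.5775, 0.0095, 0.0805]
tool_rot: [-3.141, 0.0, 1.39]
force: [-0.0, 0.6, 0.1]
grip_width: 0.04
grasp_force: 0.0
time_s: 16.45
tool_pos: [0.434, -0.0044, 0.2309]
tool_rot: [3.141, -0.0, 1.39]
force: [-0.4, -0.1, -0.1]
grip_width: 0.0404
grasp_force: 0.0
```

View pics/s8.png

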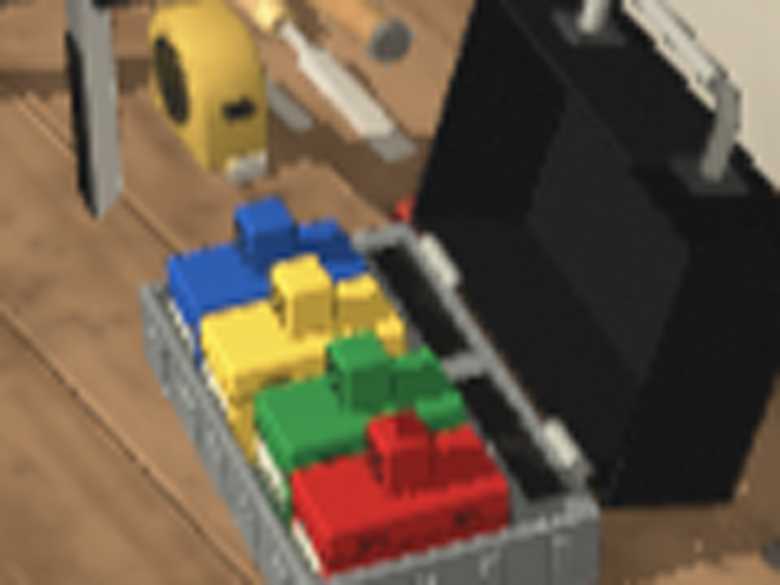

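All four cassettes stand level in the row, with green (grip at about (362,365)) between yellow and red, and the lid is back. Handing in.

Run:
```python
from m import *
s=cam("side");p=[.5956,.0317,-.1811]
print(inv(p,at_z(s,190+362/6.5,130+350/6.5,.085)).round(4))
print(job.finish_job())
```

```text
[-0.0112 -0.0312  0.085 ]
the job is handed in; nothing more can be done
None
```

I handed the job in at about 16.5 s with the lid open at its stop and the green cassette upright between yellow and red, all four cassettes standing and the gripper clear; the hand-in call returned no verdict.

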